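Gauge the well of a dry-block heater and record the exposed length

ROBOT

A 6-joint arm with a two-finger parallel gripper is mounted at the origin on the work surface. World frame = base frame: x ahead of the robot, y to its left, z up, the work surface at z = 0. Lengths are in m, angles in rad, forces in N, time in s.
With the tool pointing down it reaches from about 0.35 to 0.925 m from the base axis. Payload 6.4 kg.
Tool frame: the origin (TCP) lies where the fingers leave the gripper's body, on its centre line; the fingertips stand 97 mm ahead of it and the grasp point (between the pads) lies 78 mm ahead of it; z points along the fingers, y is the line along which they close (so a half turn about z gives the same grasp; the last joint's range is limited). The gripper opens to 94 mm and grips with 3 to 60 N. Pads are 16 mm wide; open, the fingers measure 119 mm over their backs; the gripper's body (75 mm by 177 mm) begins 78 mm behind the grasp point.
Start: joints at [1.036, 0.245, 1.558, -0, 1.339, -0.174], TCP at [0.229, 0.608, 0.303] pointing down, gripper open.
Joint ranges: [-3.13, 3.13], [-1.02, 2.26], [0.13, 2.54], [-0.95, 4.09], [0.21, 2.88], [-2.74, 2.74]. Speed limits (rad/s): [2.57, 2.57, 3.14, 3.14, 3.14, 3.14].

INTERFACE

Orientations are given as a rotation vector (axis times angle).
In Python, from workcell import arm gives the robot as it stands.
- The arm moves only by the tool move_arm, never from a script. Its argument "series" is a list of rows, each a list of 2 entries, a list of its own where there are three numbers: the shift along the world's x, y, z in m, then the turn about the world's z in degrees. In form: [[[dx, dy, dz], roll], ...]. A call has exactly 5 rows; each row shifts and turns the commanded pose from where the row before left it; what a row does not reach is not made up. A row lasts 1/8 s, in which the tool goes at most 62.5 mm and 10.7 degrees, less where a joint would pass 70% of its speed; a pose out of reach is approached as far as the arm can. A call with a gripper value outside its range is refused whole. "claw" is the opening, from 0 (shut) to 1 (fully open), set as the call begins (left out, the last holds). The fingers move at their own pace and stop on an object; "squeeze" is the grip in N (left out, the last holds). Time passes only in rows, so rows that do not move let the fingers close, or fill a call up. It gives the time, the measured TCP pose, the force, the opening and the grip force at its end, in the units of the state.
- arm.get_state(): the state, without advancing time (a new reading comes with each control period).
- arm.grab_frame(name): name is "scene" or "top" or "wrist"; returns a dict with "color" (384x512x3 uint8, red, green, blue), "fx", "fy", "cx", "cy" (pixels), "origin" and "rotation" of the camera in the world. Camera axes: x right, y down, z forward; pixel columns grow to the right and rows downward; lengths in m; the calibration is good to about 2 mm. A picture is of the moment at which its call begins. There is no depth.
- arm.finish_job(): hands the job in; it is judged then, once.
The state is a dict: "time": time; "qpos": joint angles; "joint_velocities": joint speeds; "joint_torque": joint torques, N m; "eef_pos": TCP position; "tool_rot": TCP orientation; "ft_force": force on the tool from outside, world axes, zero at the start; "torque": the same for the moment, N m; "grip_width": opening from 0.0 (shut) to 1.0 (fully open); "gripper_force": force on a finger pad.
Only numpy, scipy, OpenCV 4.12 (cv2) and the standard library are available. Lean on these libraries where they do the work, as an engineer would, in place of code of your own. Each camera call takes 0.05 s, during which the arm holds its last target. There are 200 camera calls.

TASK

Take the depth rod out of its stand, slide it upright into the open well of the metal heating block and keep pushing gently, through the drag of its black collar, until it bottoms firmly; let go and leave it standing there. Then read how much of the rod stands out, from the top face of the block to the top of the yellow head, and slide the red cursor from the red zero tick along the white scale to that same length (one tick is 10 mm). Do not ram the rod, and leave the bottle, jar and carton where they are.

Things in the scene. Friction and masses are not known exactly. Their poses are not given: they have to be found in the camera images.
- gauge: Depth rod, loose, about 130 g: steel rod 10 mm in diameter with a chamfered foot, and on top a round yellow plastic head 24 mm in diameter and 22 mm tall. Overall length 130 mm. Origin at the centre of the foot, own z up along the rod (head from z = 108 to 130 mm). It starts upright in the stand, foot on the floor of the stand's hole (10 mm above the table).
- gauge_top (a point): Centre of the flat top of the yellow head, 130 mm above the rod's foot.
- collar (a joint): Black collar, 25 mm in diameter and 10 mm tall, that clings to the rod and slides along it with about 6 N of dry friction (rod weight alone will not move it). Its underside is 28 mm + this value above the rod's foot; range 0 to 70 mm. It is wider than the well: it lands on the top face of the block and stays there while the rod is pushed on through it.
- stand: Fixed blue plastic stand, 60 x 60 x 35 mm, with one blind upright hole at its centre, 12 mm wide, 25 mm deep. Origin at the centre of its underside.
- heater: Fixed dry-block heater: bare aluminium block 90 x 90 mm, 100 mm tall, in a white case 78 mm tall (122 mm wide along its y; from 61 mm on the -x side to 95 mm on the +x side, where the dark display is). Origin on the table under the open well, which is at the centre of the block; the four blue stoppers around it (18 mm wide, 3.5 mm proud, 37 mm from the well) close other wells.
- well_mouth (a point): Centre of the open well's mouth, level with the block's top face, inside a painted yellow square outline 33 mm wide, 100 mm above the table. The well is an upright blind bore, 12.5 mm in diameter with a 2 mm chamfer. Its depth is not known beforehand: somewhere from 45 to 80 mm; the bottom (well_bottom in the rules; its pose is not given) is rigid. Over 25 N of push between rod and heater would damage it.
- scale: Fixed white scale, 90 x 170 x 10 mm, long along its own y. Origin at the centre of its underside. Tick marks every 10 mm from the red zero tick at own y = -60 mm to +60 mm; the ticks at 0, 50 and 100 mm are longer.
- cursor (a joint): Position of the red cursor along the scale in m: 0 with its centre at the red zero tick, growing along the scale's own +y up to 0.12. It slides with about 1.5 N of friction and stays where it is left. Starts near zero.
- cursor_top (a point): Centre of the top of the cursor's grip, a red block 30 mm (scale x) by 20 mm (scale y), 40 mm tall, from 10 to 51 mm above the table, with a white line across its middle that marks its position.
- reagent_bottle: White bottle with blue cap, 56 mm in diameter, 120 mm tall, standing loose; leave alone. Origin at the centre of its underside.
- pill_jar: Amber jar with white lid, 50 mm in diameter, 70 mm tall, standing loose; leave alone. Origin at the centre of its underside.
- carton: Brown cardboard box 60 x 100 x 50 mm, loose; leave alone. Origin at the centre of its underside.
Things that resemble listed ones, but are neither listed nor needed, are in the scene too. What is shaped like the gauge but blue or pink is not meant.

How it is judged:
On the way, in this order (a step that is already met when the one before it is completed fails the run):
1. the depth rod stands in the open well, pushed down until its foot is on the bottom (z of well_bottom in the frame of gauge above -0.002 m and horizontal distance between gauge and well_mouth below 0.005 m and angle between gauge's own z axis and vertical below 0.07 rad), for 0.3 s.
2. the cursor stands at the exposed length of the seated rod (((z of gauge_top in the frame of well_mouth between 0.0485 and 0.0515 m and value of joint cursor between 0.0445 and 0.0555 m) or (z of gauge_top in the frame of well_mouth between 0.0515 and 0.0545 m and value of joint cursor between 0.0475 and 0.0585 m) or (z of gauge_top in the frame of well_mouth between 0.0545 and 0.0575 m and value of joint cursor between 0.0505 and 0.0615 m) or (z of gauge_top in the frame of well_mouth between 0.0575 and 0.0605 m and value of joint cursor between 0.0535 and 0.0645 m) or (z of gauge_top in the frame of well_mouth between 0.0605 and 0.0635 m and value of joint cursor between 0.0565 and 0.0675 m) or (z of gauge_top in the frame of well_mouth between 0.0635 and 0.0665 m and value of joint cursor between 0.0595 and 0.0705 m) or (z of gauge_top in the frame of well_mouth between 0.0665 and 0.0695 m and value of joint cursor between 0.0625 and 0.0735 m) or (z of gauge_top in the frame of well_mouth between 0.0695 and 0.0725 m and value of joint cursor between 0.0655 and 0.0765 m) or (z of gauge_top in the frame of well_mouth between 0.0725 and 0.0755 m and value of joint cursor between 0.0685 and 0.0795 m) or (z of gauge_top in the frame of well_mouth between 0.0755 and 0.0785 m and value of joint cursor between 0.0715 and 0.0825 m) or (z of gauge_top in the frame of well_mouth between 0.0785 and 0.0815 m and value of joint cursor between 0.0745 and 0.0855 m) or (z of gauge_top in the frame of well_mouth between 0.0815 and 0.0845 m and value of joint cursor between 0.0775 and 0.0885 m) or (z of gauge_top in the frame of well_mouth between 0.0845 and 0.0875 m and value of joint cursor between 0.0805 and 0.0915 m))), for 0.2 s.
At the end, for the whole second after the job is handed in: The depth rod stands upright in the open well, released and at rest, its foot within 2 mm of the bottom, and the cursor's value equals the exposed length (block top face to top of yellow head) within 4 mm (all of step 1 and ((z of gauge_top in the frame of well_mouth between 0.0485 and 0.0515 m and value of joint cursor between 0.0445 and 0.0555 m) or (z of gauge_top in the frame of well_mouth between 0.0515 and 0.0545 m and value of joint cursor between 0.0475 and 0.0585 m) or (z of gauge_top in the frame of well_mouth between 0.0545 and 0.0575 m and value of joint cursor between 0.0505 and 0.0615 m) or (z of gauge_top in the frame of well_mouth between 0.0575 and 0.0605 m and value of joint cursor between 0.0535 and 0.0645 m) or (z of gauge_top in the frame of well_mouth between 0.0605 and 0.0635 m and value of joint cursor between 0.0565 and 0.0675 m) or (z of gauge_top in the frame of well_mouth between 0.0635 and 0.0665 m and value of joint cursor between 0.0595 and 0.0705 m) or (z of gauge_top in the frame of well_mouth between 0.0665 and 0.0695 m and value of joint cursor between 0.0625 and 0.0735 m) or (z of gauge_top in the frame of well_mouth between 0.0695 and 0.0725 m and value of joint cursor between 0.0655 and 0.0765 m) or (z of gauge_top in the frame of well_mouth between 0.0725 and 0.0755 m and value of joint cursor between 0.0685 and 0.0795 m) or (z of gauge_top in the frame of well_mouth between 0.0755 and 0.0785 m and value of joint cursor between 0.0715 and 0.0825 m) or (z of gauge_top in the frame of well_mouth between 0.0785 and 0.0815 m and value of joint cursor between 0.0745 and 0.0855 m) or (z of gauge_top in the frame of well_mouth between 0.0815 and 0.0845 m and value of joint cursor between 0.0775 and 0.0885 m) or (z of gauge_top in the frame of well_mouth between 0.0845 and 0.0875 m and value of joint cursor between 0.0805 and 0.0915 m)) and linear speed of gauge below 0.01 m/s and velocity of joint cursor below 0.01 m/s); the robot touches nothing.
It fails at once if the rod (or its collar) pressed against the heater or the well's bottom with more than 25 N (contact force between gauge and heater above 25 N or contact force between gauge and well_floor above 25 N).
It fails at once if a bystander (bottle, jar or carton) pushed more than 20 mm (distance of any of reagent_bottle, pill_jar, carton from where it was at the start of the episode above 0.02 m).
It fails at once if a bystander (bottle, jar or carton) tipped over (angle between any of reagent_bottle, pill_jar, carton's own z axis and vertical above 0.35 rad).
It also fails if it takes over 70 s, if anything falls off the work surface, if the arm or the gripper's body presses on something with over 40 N, if the wrist force passes 120 N, or if a joint passes its speed limit or range.

## Working session

There is one attempt and no reset: what is moved stays moved. The work goes in short steps, Python scripts to look and compute and a tool call to move; the robot and the scene stay as the last step left them, time stands still between calls to the robot, and variables do not carry over. Pictures are saved under pics/ and viewed, at most 10 in all, crops included, and the job is handed in when it is done.

Besides the shell and the picture viewer there is one more tool, called after "Call:" as name(argument=value, ...) on one line, values as JSON. move_arm: Moves the arm, as the interface text tells. Its arguments: {"type":"object","properties":{"series":{"type":"array","items":{"type":"array"}},"claw":{"type":"number"},"squeeze":{"type":"number"}},"required":["series"]}

```bash
mkdir -p pics
cat > h.py <<'E'
import numpy as np, cv2
from workcell import arm
def grab(n, save=None):
    f=arm.grab_frame(n)
    if save: cv2.imwrite('pics/'+save, f['color'][:,:,::-1])
    return f
def ray(f,u,v,z):
    d=np.array(f['rotation'])@np.array([(u-f['cx'])/f['fx'],(v-f['cy'])/f['fy'],1])
    o=np.array(f['origin']); return o+d*(z-o[2])/d[2]
def proj(f,p):
    c=np.array(f['rotation']).T@(np.array(p)-np.array(f['origin']))
    return f['fx']*c[0]/c[2]+f['cx'], f['fy']*c[1]/c[2]+f['cy']
E
python3 - <<'E'
from h import *
a=grab('top','top.png'); b=grab('scene','scene.png')
for f in(a,b): print(f['fx'],f['cx'],f['cy'],f['origin'],np.round(f['rotation'],3).tolist())
print(arm.get_state())
E
```

```text
443.48709756481566 253.14015556224683 198.63611691549227 [ 0.52717772 -0.00257137  0.94974909] [-2.116, 2.148, -0.129]
360.92438226182736 255.5583728003582 192.84640956120182 [ 1.18284453 -0.21982573  0.49587754] [-1.842, -1.252, 0.698]
{'time': 0.1, 'qpos': array([ 1.03587012e+00,  2.45730076e-01,  1.55889820e+00,  4.87483021e-06,
        1.33872353e+00, -1.74091739e-01]), 'joint_velocities': array([ 5.66310116e-04, -2.77756491e-03, -1.99211418e-04, -8.18075024e-05,
        6.37210109e-04, -1.86563275e-04]), 'joint_torque': array([ 4.94646720e-04, -4.16906655e+01, -3.15529954e+01,  6.87296642e-02,
        3.09391133e-02, -7.09485676e-05]), 'eef_pos': array([0.22927543, 0.60781011, 0.3016612 ]), 'tool_rot': array([-5.63618717e-01, -3.08999470e+00,  2.58833579e-03]), 'ft_force': array([-0.08331579, -0.13193996, -0.14427048]), 'torque': array([-0.02062934,  0.02244599,  0.03884867]), 'gripper_force': 0.0, 'grip_width': 0.9976336720801277}
```

View pics/top.png

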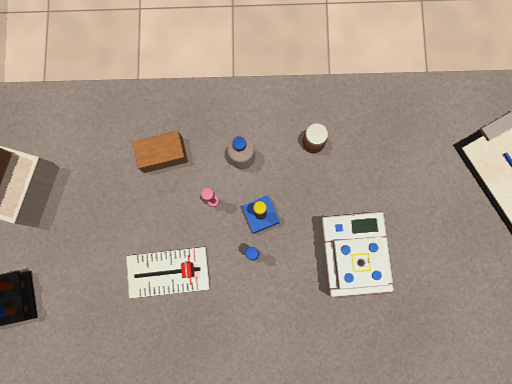

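View pics/scene.png

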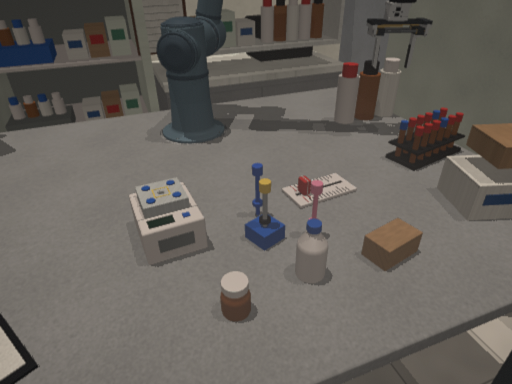

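The top view shows the yellow-headed rod in the blue stand at (260,208). Two others have the same shape: pink at (208,195) and blue at (252,254). The heater well is inside the yellow square at (361,263). The red cursor is at (188,270) on the scale, with the red zero tick at its right. The scene view shows the same yellow head at (265,186), in the blue stand. I choose the yellow one and will measure it, with one close crop to check.

```bash
sed -i "s/    if save/    f['rotation']=cv2.Rodrigues(np.array(f['rotation'],float))[0] if np.size(f['rotation'])==3 else np.array(f['rotation'])\n    if save/" h.py
cat >> h.py <<'E'
def blobs(f,lo,hi,box,mn=8):
    x0,y0,x1,y1=box
    hsv=cv2.cvtColor(np.ascontiguousarray(f['color']),cv2.COLOR_RGB2HSV)
    m=cv2.inRange(hsv,np.array(lo),np.array(hi)); k=np.zeros_like(m); k[y0:y1,x0:x1]=m[y0:y1,x0:x1]
    n,l,s,c=cv2.connectedComponentsWithStats(k)
    return k,[(np.round(c[i],1).tolist(),s[i].tolist()) for i in range(1,n) if s[i][4]>=mn]
E
python3 - <<'E'
from h import *
f=grab('top'); g=grab('scene')
Y=((20,120,90),(35,255,255)); B=((100,120,50),(125,255,255)); 
for box in [(245,195,275,220),(340,240,385,285)]:
    k,b=blobs(f,*Y,box); print('Y',b); 
    pts=cv2.findNonZero(k); r=cv2.minAreaRect(pts); print(r)
    for z in (.14,.10): print(z,ray(f,*r[0],z))
k,b=blobs(g,*Y,(255,175,275,200)); print('scene',b, 'ray',ray(g,*b[0][0],.14-.008))
k,b=blobs(f,*B,(238,192,285,236)); print('stand',b,cv2.minAreaRect(cv2.findNonZero(k)))
k,b=blobs(f,*B,(335,240,385,290)); 
for c,s in b: print('stopper',c,s[4],ray(f,*c,.1035))
for lo,hi in [((0,120,80),(8,255,255)),((172,120,80),(180,255,255))]:
    k,b=blobs(f,lo,hi,(125,245,212,300)); print('red',b,[ray(f,*c,.05) for c,s in b])
# scale
k,b=blobs(f,(0,0,170),(180,60,255),(120,240,215,305)); k=cv2.morphologyEx(k,cv2.MORPH_CLOSE,np.ones((9,9)))
r=cv2.boxPoints(cv2.minAreaRect(cv2.findNonZero(k))); print('scale',[ray(f,*p,.01).round(3) for p in r])
c=f['color'][190:300,120:400,::-1]; c=cv2.resize(c,None,fx=2.85,fy=2.85,interpolation=cv2.INTER_CUBIC); cv2.imwrite('pics/crop.png',c)
E
```

```text
Y [([259.5, 207.4], [254, 201, 12, 13, 127])]
((259.5, 207.0), (12.0, 11.0), 90.0)
0.14 [0.63223518 0.00733042 0.14      ]
0.1 [0.63742481 0.00781955 0.1       ]
Y [([361.3, 257.0], [351, 253, 19, 14, 49]), ([360.3, 269.7], [353, 265, 18, 7, 30])]
((360.57318115234375, 262.1585388183594), (18.11077308654785, 17.448184967041016), 83.6598129272461)
0.14 [ 0.52930917 -0.17263498  0.14      ]
0.1 [ 0.52941446 -0.18103578  0.1       ]
scene [([264.5, 185.2], [259, 179, 12, 14, 138])] ray [0.63367717 0.00769666 0.132     ]
stand [([260.5, 215.3], [242, 196, 37, 37, 638])] ((260.3448486328125, 213.862060546875), (29.339862823486328, 28.59708023071289), 68.19859313964844)
stopper [372.8, 247.2] 64 [ 0.55699065 -0.20455249  0.1035    ]
stopper [345.3, 249.7] 61 [ 0.55303936 -0.15280709  0.1035    ]
stopper [376.2, 274.9] 65 [ 0.50547878 -0.20814685  0.1035    ]
stopper [348.5, 277.4] 62 [ 0.50152151 -0.15650979  0.1035    ]
red [([189.3, 269.7], [186, 255, 8, 30, 104]), ([182.9, 270.2], [181, 263, 5, 15, 59])] [array([0.51910993, 0.15162405, 0.05      ]), array([0.51828283, 0.16455429, 0.05      ])]
red [] []
scale [array([0.55 , 0.299, 0.01 ]), array([0.567, 0.126, 0.01 ]), array([0.479, 0.115, 0.01 ]), array([0.462, 0.286, 0.01 ])]
```

View pics/crop.png

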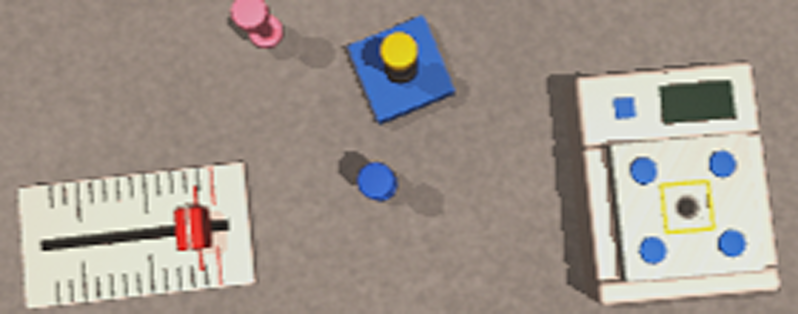

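The crop confirms the yellow head standing in the blue stand at crop (400,50). The pink head is at (250,12) and the blue one at (377,181), and neither is in a stand. The red zero tick is the line at crop (215,240). The cursor sits slightly to its left, with pointer lines at about 200. The rod is at about (0.633, 0.007), where both views agree. The well is at (0.529, -0.181) by both the yellow square and the mean of the stoppers. I'll move above the rod.

Call:
move_arm(series=[[[0.03, -0.045, 0], 0], [[0.03, -0.045, 0], 0], [[0.03, -0.045, 0], 0], [[0.03, -0.045, 0], 0], [[0.03, -0.045, 0], 0]], claw=0.6)

```text
time: 0.82
eef_pos: [0.3801, 0.3816, 0.3026]
tool_rot: [0.563, 3.091, 0.0]
ft_force: [0.1, 0.3, -0.3]
grip_width: 0.602
gripper_force: 0.0
```

Call:
move_arm(series=[[[0.03, -0.045, 0], 0], [[0.03, -0.045, 0], 0], [[0.03, -0.045, 0], 0], [[0.03, -0.045, 0], 0], [[0.03, -0.045, 0], 0]])

```text
time: 1.45
eef_pos: [0.5301, 0.1565, 0.3027]
tool_rot: [0.564, 3.09, 0.0]
ft_force: [0.0, 1.6, -0.2]
grip_width: 0.6
gripper_force: 0.0
```

Call:
move_arm(series=[[[0.03, -0.045, 0], 0], [[0.03, -0.045, 0], 0], [[0.03, -0.045, 0], 0], [[0.014, -0.015, 0], 0], [[0, 0, 0], 0]])

```text
time: 2.08
eef_pos: [0.6337, 0.0078, 0.3022]
tool_rot: [-0.565, -3.089, -0.0]
ft_force: [-0.5, -0.2, -0.5]
grip_width: 0.599
gripper_force: 0.0
```

Run:
```python
from h import *
w=grab('wrist','w1.png')
s=arm.get_state(); print(s['eef_pos'],s['tool_rot'],w['origin'],w['rotation'].round(2).tolist(),s['time'])
k,b=blobs(w,(20,120,90),(35,255,255),(0,0,512,384),60)
for c,t in b: print(c,t,ray(w,*c,.14))
print('expect',proj(w,(.633,.0075,.14)))
f=grab('top'); k,b=blobs(f,(20,120,90),(35,255,255),(240,190,275,225)); print(b)
```

```text
[0.63313712 0.00888319 0.30226751] [-5.63097928e-01 -3.08958450e+00 -7.24390532e-04] [0.56256861 0.0340792  0.38516518] [[0.35, 0.9, 0.24], [0.94, -0.34, -0.09], [-0.0, 0.26, -0.97]] 2.125
[12.9, 153.0] [0, 127, 27, 49, 196] [ 0.53684682 -0.1425318   0.14      ]
[251.5, 198.7] [237, 185, 30, 29, 682] [0.63083909 0.00750534 0.14      ]
expect (np.float64(252.50864460114036), np.float64(201.26449744857436))
[([258.5, 212.4], [255, 211, 8, 4, 17])]
```

View pics/w1.png

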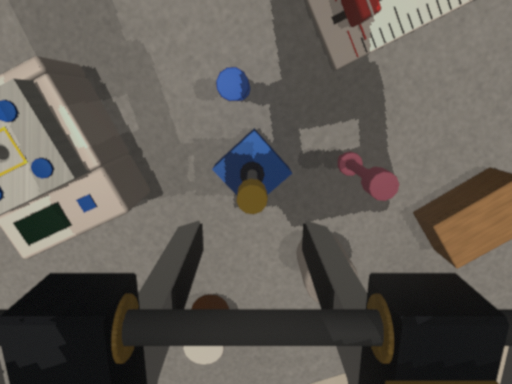

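The wrist view shows the yellow head at (252,199), between the fingers and within 3 mm of the estimate. I'll descend to the head's mid-height and grip.

Call:
move_arm(series=[[[-0.001, 0, -0.025], 0], [[0, 0, -0.025], 0], [[0, 0, -0.025], 0], [[0, 0, -0.018], 0], [[0, 0, 0], 0]])

```text
time: 2.8
eef_pos: [0.6313, 0.0093, 0.2082]
tool_rot: [-0.561, -3.088, -0.0]
ft_force: [-0.0, 0.2, 0.1]
grip_width: 0.599
gripper_force: 0.0
```

Call:
move_arm(series=[[[0, 0, 0], 0], [[0, 0, 0], 0], [[0, 0, 0], 0], [[0, 0, 0], 0], [[0, 0, 0], 0]], claw=0, squeeze=25)

```text
time: 3.42
eef_pos: [0.6327, 0.008, 0.2102]
tool_rot: [0.564, 3.09, -0.0]
ft_force: [0.1, 0.3, 2.3]
grip_width: 0.247
gripper_force: 25.0
```

Call:
move_arm(series=[[[0, 0, 0.02], 0], [[0, 0, 0.025], 0], [[0, 0, 0.025], 0], [[0, 0, 0.03], 0], [[0, 0, 0.03], 0]])

```text
time: 4.05
eef_pos: [0.6322, 0.0082, 0.3416]
tool_rot: [0.564, 3.09, 0.0]
ft_force: [0.6, -0.1, -1.2]
grip_width: 0.252
gripper_force: 25.0
```

Call:
move_arm(series=[[[-0.022, -0.04, 0], 0], [[-0.025, -0.045, 0], 0], [[-0.025, -0.045, 0], 0], [[-0.02, -0.038, 0], 0], [[-0.011, -0.021, 0], 0]])

```text
time: 4.68
eef_pos: [0.5283, -0.1824, 0.3408]
tool_rot: [0.566, 3.09, -0.001]
ft_force: [1.2, 0.5, -0.5]
grip_width: 0.249
gripper_force: 25.0
```

Call:
move_arm(series=[[[0, 0, 0], 0], [[0, 0, 0], 0], [[0, 0, 0], 0], [[0, 0, 0], 0], [[0, 0, 0], 0]])

```text
time: 5.3
eef_pos: [0.5296, -0.1804, 0.3396]
tool_rot: [-0.563, -3.091, -0.0]
ft_force: [-0.1, -0.1, -1.0]
grip_width: 0.247
gripper_force: 25.0
```

Run:
```python
from h import *
w=grab('wrist'); g=grab('scene'); s=arm.get_state(); print(s['eef_pos'],s['tool_rot'],s['time'])
P=np.array(s['eef_pos'])
foot=np.array([P[0],P[1],P[2]-.2]); 
for n,f in(('w',w),('s',g)): print(n,'foot',proj(f,foot),'head',proj(f,foot+[0,0,.13]),'well',proj(f,(.5293,-.181,.1)))
for c,t in blobs(w,(100,120,50),(125,255,255),(0,0,512,384),60)[1]: print(c,t,ray(w,*c,.1035))
for c,t in blobs(w,(20,120,90),(35,255,255),(0,0,512,384),20)[1]: print('Y',c,t,ray(w,*c,.1))
u,v=proj(g,foot+[0,0,.03]); u,v=int(u),int(v)
a=cv2.resize(w['color'][60:360,60:460],(400,300)); b=cv2.resize(g['color'][v-50:v+50,u-65:u+65],(390,300),interpolation=cv2.INTER_CUBIC)
cv2.imwrite('pics/w2.png',np.hstack([a,b])[:,:,::-1]); print(u,v)
```

```text
[ 0.52954539 -0.18060834  0.3395798 ] [-5.63035836e-01 -3.09054500e+00 -9.86207452e-05] 5.4
w foot (np.float64(252.90338040805344), np.float64(188.78731578348496)) head (np.float64(253.27797056735608), np.float64(256.9620086127728)) well (np.float64(252.3817107789624), np.float64(178.19900836155648))
s foot (np.float64(157.0191628294328), np.float64(175.41132210280395)) head (np.float64(145.52604703169672), np.float64(112.57140198594485)) well (np.float64(159.87334919952457), np.float64(192.15389900138246))
[461.9, 121.0] [414, 107, 86, 30, 1450] [0.54602818 0.0194859  0.1035    ]
[265.7, 142.4] [258, 135, 17, 16, 216] [ 0.50064812 -0.15683568  0.1035    ]
[427.1, 186.0] [388, 152, 79, 71, 3126] [ 0.5956765 -0.0246185  0.1035   ]
[214.6, 165.6] [209, 158, 15, 15, 135] [ 0.50421616 -0.21015368  0.1035    ]
[287.5, 190.9] [280, 184, 16, 15, 193] [ 0.55251534 -0.15313891  0.1035    ]
[237.0, 214.3] [232, 207, 12, 13, 92] [ 0.55761699 -0.20801552  0.1035    ]
[305.0, 219.8] [299, 214, 13, 13, 113] [ 0.58697123 -0.14658219  0.1035    ]
[61.5, 361.3] [34, 345, 55, 35, 300] [ 0.65124112 -0.45750894  0.1035    ]
Y [253.5, 172.1] [231, 157, 44, 34, 172] [ 0.52399054 -0.17783769  0.1       ]
Y [252.2, 253.9] [230, 233, 46, 43, 1525] [ 0.60477022 -0.20964663  0.1       ]
154 162
```

View pics/w2.png

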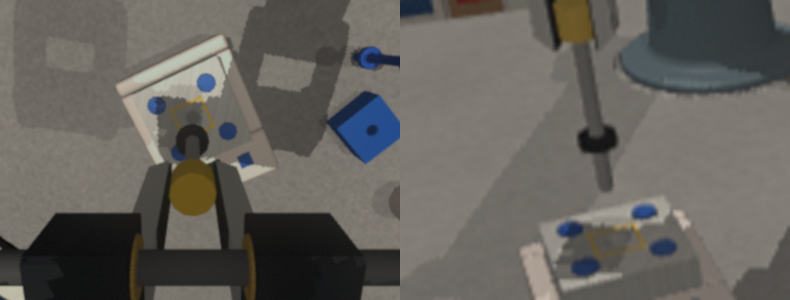

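The left half shows the rod over the yellow square. In the scene half the rod hangs upright, with its foot at scene pixel (157,174) against a prediction of (157,175). I'll lower it to just above the block and check the offset there.

Call:
move_arm(series=[[[0, 0, -0.01], 0], [[0, 0, -0.01], 0], [[0, 0, -0.008], 0], [[0, 0, 0], 0], [[0, 0, 0], 0]])

```text
time: 6.02
eef_pos: [0.5296, -0.1809, 0.3118]
tool_rot: [0.564, 3.09, -0.0]
ft_force: [0.1, 0.2, -0.3]
grip_width: 0.251
gripper_force: 25.0
```

Run:
```python
from h import *
w=grab('wrist'); g=grab('scene'); t=grab('top'); s=arm.get_state(); P=np.array(s['eef_pos']); print(P,s['ft_force'])
foot=np.array([P[0],P[1],P[2]-.199])
for n,f in(('w',w),('s',g)): print(n,'foot',np.round(proj(f,foot),1),'well',np.round(proj(f,(.529,-.181,.1)),1))
for c,b in blobs(g,(20,100,60),(35,255,255),(135,170,185,215),5)[1]: print('sY',c,b,ray(g,*c,.1))
for c,b in blobs(g,(100,120,50),(125,255,255),(130,170,190,215),5)[1]: print('sB',c,b,ray(g,*c,.1035))
a=w['color'][80:280,150:350]; a=cv2.resize(a,(400,400),interpolation=cv2.INTER_CUBIC); b=cv2.resize(g['color'][140:220,120:200],(400,400),interpolation=cv2.INTER_CUBIC)
cv2.imwrite('pics/w3.png',np.hstack([a,b])[:,:,::-1])
```

```text
[ 0.52962718 -0.18094993  0.31215786] [ 0.2796773  -0.18604611 -1.62403735]
w foot [253.2 189.2] well [252.8 184.7]
s foot [158.9 186.8] well [159.9 192.1]
sY [168.0, 190.0] [166, 187, 5, 7, 11] [ 0.52728571 -0.16408151  0.1       ]
sY [153.2, 193.7] [152, 190, 4, 8, 10] [ 0.53007267 -0.19455228  0.1       ]
sB [170.0, 182.1] [167, 181, 7, 4, 20] [ 0.50294648 -0.15520897  0.1035    ]
sB [145.4, 188.2] [142, 187, 7, 4, 20] [ 0.50822761 -0.20686307  0.1035    ]
sB [176.3, 194.2] [173, 192, 8, 5, 25] [ 0.5554331  -0.15177173  0.1035    ]
sB [150.3, 200.5] [147, 199, 8, 4, 28] [ 0.55884588 -0.20351335  0.1035    ]
sB [186.0, 213.7] [183, 213, 6, 2, 9] [ 0.62899768 -0.14771419  0.1035    ]
```

View pics/w3.png

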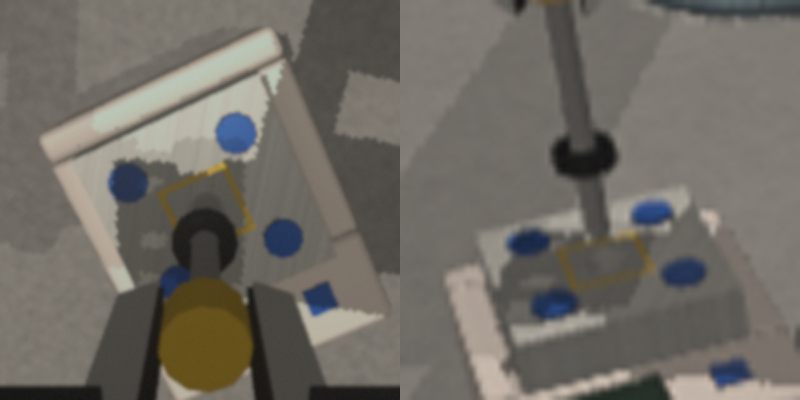

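The left half shows the rod over the yellow square. In the right half the foot is at scene pixel (159.4,187.5), and the middle of the stoppers is at (160.5,191), which agrees within about 1.5 mm and inside the chamfer's catch. I'll descend gently.

Call:
move_arm(series=[[[0, 0, -0.003], 0], [[0, 0, -0.003], 0], [[0, 0, -0.003], 0], [[0, 0, -0.003], 0], [[0, 0, -0.003], 0]])

```text
time: 6.8
eef_pos: [0.5295, -0.1808, 0.2964]
tool_rot: [-0.564, -3.091, -0.0]
ft_force: [-0.1, -0.2, -1.2]
grip_width: 0.248
gripper_force: 25.0
```

Call:
move_arm(series=[[[0, 0, -0.002], 0], [[0, 0, -0.002], 0], [[0, 0, -0.002], 0], [[0, 0, -0.002], 0], [[0, 0, -0.001], 0]])

```text
time: 7.42
eef_pos: [0.5294, -0.1808, 0.2875]
tool_rot: [-0.564, -3.09, -0.0]
ft_force: [0.2, -0.5, -1.5]
grip_width: 0.25
gripper_force: 25.0
```

Call:
move_arm(series=[[[0, 0, -0.003], 0], [[0, 0, -0.003], 0], [[0, 0, -0.003], 0], [[0, 0, -0.002], 0], [[0, 0, -0.002], 0]])

```text
time: 8.05
eef_pos: [0.5295, -0.1808, 0.2745]
tool_rot: [-0.564, -3.091, 0.0]
ft_force: [0.2, 0.3, -1.0]
grip_width: 0.248
gripper_force: 25.0
```

Call:
move_arm(series=[[[0, 0, -0.001], 0], [[0, 0, -0.002], 0], [[0, 0, -0.002], 0], [[0, 0, -0.002], 0], [[0, 0, -0.001], 0]])

```text
time: 8.68
eef_pos: [0.5297, -0.181, 0.2672]
tool_rot: [0.564, 3.09, -0.0]
ft_force: [-0.9, 0.6, 4.1]
grip_width: 0.251
gripper_force: 25.0
```

Vertical force rose by 5.5 N, so the collar has landed. I'll keep pushing gently.

Call:
move_arm(series=[[[0, 0, -0.002], 0], [[0, 0, -0.002], 0], [[0, 0, -0.002], 0], [[0, 0, -0.002], 0], [[0, 0, -0.002], 0]])

```text
time: 9.3
eef_pos: [0.5296, -0.181, 0.2567]
tool_rot: [0.564, 3.09, -0.0]
ft_force: [-1.4, 0.9, 4.7]
grip_width: 0.252
gripper_force: 25.0
```

Call:
move_arm(series=[[[0, 0, -0.001], 0], [[0, 0, -0.001], 0], [[0, 0, -0.001], 0], [[0, 0, -0.001], 0], [[0, 0, -0.001], 0]])

```text
time: 9.93
eef_pos: [0.5295, -0.1809, 0.2516]
tool_rot: [0.564, 3.09, -0.0]
ft_force: [-0.0, -0.4, 5.2]
grip_width: 0.252
gripper_force: 25.0
```

I'll lower the grip so that the pads would slip before the push gets dangerous.

Call:
move_arm(series=[[[0, 0, 0], 0], [[0, 0, -0.001], 0], [[0, 0, -0.001], 0], [[0, 0, -0.001], 0], [[0, 0, -0.001], 0]], squeeze=10)

```text
time: 10.55
eef_pos: [0.5295, -0.1809, 0.2476]
tool_rot: [0.564, 3.091, -0.0]
ft_force: [-0.1, -0.3, 4.9]
grip_width: 0.253
gripper_force: 10.0
```

Call:
move_arm(series=[[[0, 0, -0.001], 0], [[0, 0, -0.001], 0], [[0, 0, -0.001], 0], [[0, 0, -0.001], 0], [[0, 0, 0], 0]])

```text
time: 11.18
eef_pos: [0.5294, -0.1808, 0.2435]
tool_rot: [-0.564, -3.09, 0.0]
ft_force: [0.3, -0.9, 4.1]
grip_width: 0.253
gripper_force: 10.0
```

Call:
move_arm(series=[[[0, 0, -0.001], 0], [[0, 0, -0.001], 0], [[0, 0, -0.001], 0], [[0, 0, -0.001], 0], [[0, 0, -0.001], 0]])

```text
time: 11.8
eef_pos: [0.5295, -0.1809, 0.2386]
tool_rot: [-0.564, -3.091, 0.0]
ft_force: [-0.7, -1.0, 4.4]
grip_width: 0.251
gripper_force: 10.0
```

Call:
move_arm(series=[[[0, 0, -0.001], 0], [[0, 0, -0.001], 0], [[0, 0, -0.001], 0], [[0, 0, -0.001], 0], [[0, 0, -0.001], 0]])

```text
time: 12.42
eef_pos: [0.5295, -0.1809, 0.2337]
tool_rot: [0.564, 3.091, -0.0]
ft_force: [-1.9, 0.1, 10.1]
grip_width: 0.253
gripper_force: 10.0
```

Call:
move_arm(series=[[[0, 0, -0.0005], 0], [[0, 0, 0], 0], [[0, 0, -0.0005], 0], [[0, 0, 0], 0], [[0, 0, 0], 0]])

```text
time: 13.05
eef_pos: [0.5297, -0.181, 0.2337]
tool_rot: [0.563, 3.09, -0.0]
ft_force: [-3.1, -0.4, 9.6]
grip_width: 0.25
gripper_force: 10.0
```

Run:
```python
from h import *
g=grab('scene'); s=arm.get_state(); P=np.array(s['eef_pos']); print(P,s['ft_force'])
m=blobs(g,(20,100,60),(35,255,255),(135,120,185,185),5)[1]; print(m)
for e in (.05,.06,.065,.07,.08): print(e,np.round(proj(g,(.5295,-.181,.1+e)),1),np.round(proj(g,(.5295,-.181,.1+e-.022)),1))
cv2.imwrite('pics/s4.png',cv2.resize(g['color'][115:215,100:220],(720,600),interpolation=cv2.INTER_CUBIC)[:,:,::-1])
```

```text
[ 0.52974178 -0.18092012  0.2337074 ] [-1.95892836 -0.09990078  9.86970191]
[([155.6, 169.5], [150, 163, 12, 14, 145])]
0.05 [156.  170.9] [157.7 180.4]
0.06 [155.2 166.4] [156.9 176.1]
0.065 [154.7 164.1] [156.5 173.9]
0.07 [154.3 161.9] [156.1 171.7]
0.08 [153.5 157.3] [155.3 167.3]
```

View pics/s4.png

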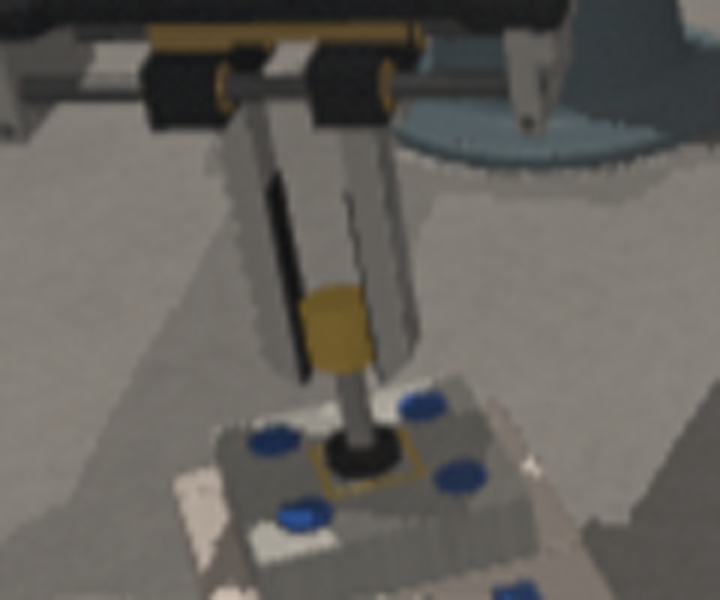

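The picture shows the collar flush on the block at crop (362,450) and the yellow head spanning crop rows 285–372, which gives an exposed length of about 64 mm. I'll confirm it has bottomed with a firmer grip and a bit more push.

Call:
move_arm(series=[[[0, 0, 0], 0], [[0, 0, 0], 0], [[0, 0, -0.0005], 0], [[0, 0, -0.0005], 0], [[0, 0, 0], 0]], squeeze=18)

```text
time: 13.72
eef_pos: [0.5301, -0.181, 0.2336]
tool_rot: [0.563, 3.089, -0.001]
ft_force: [-2.6, 0.1, 12.7]
grip_width: 0.252
gripper_force: 18.0
```

Call:
move_arm(series=[[[0, 0, -0.0005], 0], [[0, 0, 0], 0], [[0, 0, -0.0005], 0], [[0, 0, 0], 0], [[0, 0, 0], 0]])

```text
time: 14.35
eef_pos: [0.5305, -0.1812, 0.2335]
tool_rot: [0.563, 3.088, -0.001]
ft_force: [-3.6, 1.1, 15.7]
grip_width: 0.25
gripper_force: 18.0
```

It is firmly bottomed: force rises while z stays put. I'll relax the push, release and retreat upward.

Call:
move_arm(series=[[[0, 0, 0.001], 0], [[0, 0, 0.001], 0], [[0, 0, 0.0005], 0], [[0, 0, 0], 0], [[0, 0, 0], 0]])

```text
time: 14.98
eef_pos: [0.5298, -0.1809, 0.2337]
tool_rot: [0.563, 3.09, -0.0]
ft_force: [0.1, -0.3, 7.2]
grip_width: 0.251
gripper_force: 18.0
```

Call:
move_arm(series=[[[0, 0, 0], 0], [[0, 0, 0], 0], [[0, 0, 0], 0], [[0, 0, 0], 0], [[0, 0, 0], 0]], claw=0.6)

```text
time: 15.6
eef_pos: [0.5294, -0.1808, 0.233]
tool_rot: [-0.564, -3.09, -0.0]
ft_force: [0.2, 0.8, 0.1]
grip_width: 0.599
gripper_force: 0.0
```

Call:
move_arm(series=[[[0, 0, 0.02], 0], [[0, 0, 0.03], 0], [[0, 0, 0.04], 0], [[0, 0, 0.01], 0], [[0, 0, 0], 0]])

```text
time: 16.23
eef_pos: [0.5295, -0.1808, 0.333]
tool_rot: [0.564, 3.09, -0.0]
ft_force: [-0.3, 0.4, -0.1]
grip_width: 0.598
gripper_force: 0.0
```

Call:
move_arm(series=[[[-0.002, 0.045, 0], 4], [[-0.002, 0.05, 0], 4], [[-0.002, 0.05, 0], 4], [[-0.002, 0.05, 0], 4], [[-0.002, 0.05, 0], 4]])

```text
time: 16.85
eef_pos: [0.5184, 0.0658, 0.3307]
tool_rot: [-0.015, -3.138, -0.001]
ft_force: [0.1, -0.0, 0.6]
grip_width: 0.604
gripper_force: 0.0
```

Call:
move_arm(series=[[[-0.001, 0.05, -0.02], 3], [[0, 0.04, -0.03], 3], [[0, 0.004, -0.03], 0], [[0, 0, 0], 0], [[0, 0, 0], 0]])

```text
time: 17.48
eef_pos: [0.5185, 0.1578, 0.2532]
tool_rot: [0.145, -3.138, 0.0]
ft_force: [-0.3, 1.1, 0.5]
grip_width: 0.599
gripper_force: 0.0
```

Run:
```python
from h import *
w=grab('wrist','w5.png'); g=grab('scene'); s=arm.get_state(); print(s['eef_pos'],s['tool_rot'],s['time'])
for c,b in blobs(g,(20,100,60),(35,255,255),(130,140,185,215),5)[1]: print('sY',c,b)
for z in(.055,.06,.065,.07): print(z,np.round(proj(g,(.5295,-.181,.1+z)),1))
k,b=blobs(w,(0,120,60),(8,255,255),(0,0,512,300),20); print(b)
for c,t in b: print(c,ray(w,*c,.051),ray(w,*c,.01))
print(proj(w,(.5185,.158,.05)))
```

```text
[0.5191452  0.15764308 0.25437455] [-1.44293218e-01  3.13623350e+00  8.23912836e-05] 17.575
sY [156.2, 168.9] [150, 162, 13, 15, 163]
sY [168.0, 190.0] [166, 187, 5, 7, 11]
sY [153.5, 193.9] [152, 190, 5, 8, 13]
0.055 [155.6 168.6]
0.06 [155.2 166.4]
0.065 [154.7 164.1]
0.07 [154.3 161.9]
[([248.4, 184.0], [243, 165, 11, 39, 345]), ([260.7, 184.3], [256, 165, 10, 39, 333])]
[248.4, 184.0] [0.51482718 0.15320113 0.051     ] [0.52518085 0.15361777 0.01      ]
[260.7, 184.3] [0.51411188 0.16384547 0.051     ] [0.52436268 0.16579294 0.01      ]
(np.float64(253.51589185714832), np.float64(188.27337300201168))
```

View pics/w5.png

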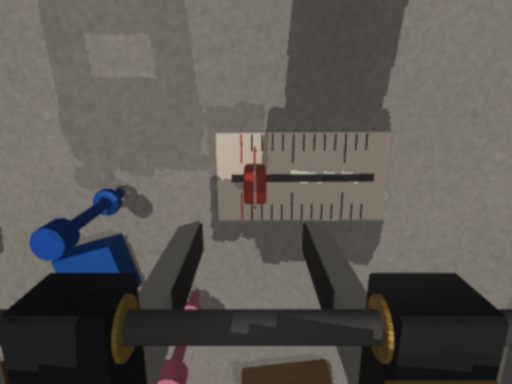

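The wrist view shows the cursor at (254,184), the red zero tick at x≈241, and the long ticks at 293 (50 mm) and 345 (100 mm), so about 10.4 px per tick. The seated rod's head still reads as e≈64.5 mm. Next I measure the current cursor value and descend onto it.

Run:
```python
from h import *
w=grab('wrist')
hsv=cv2.cvtColor(np.ascontiguousarray(w['color']),cv2.COLOR_RGB2HSV)
k,b=blobs(w,(0,70,60),(10,255,255),(215,132,280,162),3); print(b)
k,b=blobs(w,(0,70,60),(10,255,255),(215,205,280,222),3); print(b)
row=w['color'][136:146,215:392].mean((0,2)); 
from scipy.signal import find_peaks
p,_=find_peaks(-row,prominence=8); print(p+215)
z=np.array([ray(w,x,141,.01) for x in p+215]); d=np.array([-.1,.995]); 
print(np.round((z[:,:2]-z[0,:2])@d,4))
c=ray(w,254.5,184.2,.051); print(c,(c[:2]-z[0,:2])@d)
```

```text
[([241.1, 146.3], [240, 133, 3, 29, 71]), ([254.4, 153.0], [253, 146, 3, 16, 35])]
[([242.1, 210.4], [241, 205, 3, 13, 34]), ([254.1, 205.9], [253, 205, 3, 3, 8])]
[241 251 262 272 283 293 303 314 324 335 345 356 366]
[0.     0.0096 0.0202 0.0298 0.0404 0.05   0.0596 0.0702 0.0798 0.0904
 0.1    0.1106 0.1202]
[0.51589595 0.15845062 0.051     ] 0.012556676623996656
```

Call:
move_arm(series=[[[-0.002, 0, -0.035], 0], [[0, 0, -0.035], 0], [[0, 0, -0.035], 0], [[0, 0, -0.023], 0], [[0, 0, -0.01], 0]])

```text
time: 18.25
eef_pos: [0.5165, 0.1578, 0.1147]
tool_rot: [0.145, -3.138, 0.0]
ft_force: [0.6, 0.2, 0.7]
grip_width: 0.604
gripper_force: 0.0
```

Call:
move_arm(series=[[[0, 0, 0], 0], [[0, 0, 0], 0], [[0, 0, 0], 0], [[0, 0, 0], 0], [[0, 0, 0], 0]], claw=0, squeeze=10)

```text
time: 18.88
eef_pos: [0.5169, 0.1584, 0.1159]
tool_rot: [-0.146, 3.137, 0.0]
ft_force: [-0.9, 1.1, 3.5]
grip_width: 0.212
gripper_force: 10.0
```

The cursor reads 12.5 mm now and the target is about 64.5, so I'll slide it 52 mm.

Call:
move_arm(series=[[[-0.001, 0.011, 0], 0], [[-0.001, 0.011, 0], 0], [[-0.001, 0.011, 0], 0], [[-0.001, 0.01, 0], 0], [[-0.001, 0.009, 0], 0]])

```text
time: 19.5
eef_pos: [0.5117, 0.2109, 0.1158]
tool_rot: [-0.147, 3.137, -0.001]
ft_force: [-0.8, -1.6, 6.1]
grip_width: 0.213
gripper_force: 10.0
```

Call:
move_arm(series=[[[0, 0, 0], 0], [[0, 0, 0], 0], [[0, 0, 0], 0], [[0, 0, 0], 0], [[0, 0, 0], 0]])

```text
time: 20.12
eef_pos: [0.5117, 0.211, 0.1158]
tool_rot: [-0.146, 3.137, 0.002]
ft_force: [-1.0, 1.1, 6.0]
grip_width: 0.216
gripper_force: 10.0
```

Call:
move_arm(series=[[[0, 0, 0], 0], [[0, 0, 0], 0], [[0, 0, 0], 0], [[0, 0, 0], 0], [[0, 0, 0], 0]], claw=0.6)

```text
time: 20.75
eef_pos: [0.5114, 0.2101, 0.1151]
tool_rot: [0.146, -3.138, 0.0]
ft_force: [-0.1, 0.1, 0.7]
grip_width: 0.603
gripper_force: 0.0
```

Call:
move_arm(series=[[[0, 0, 0.03], 0], [[0, 0, 0.04], 0], [[0, 0, 0.04], 0], [[0, 0, 0.03], 0], [[0, 0, 0], 0]])

```text
time: 21.38
eef_pos: [0.5127, 0.2104, 0.2578]
tool_rot: [-0.146, 3.132, 0.001]
ft_force: [0.9, -0.2, -0.4]
grip_width: 0.599
gripper_force: 0.0
```

Run:
```python
from h import *
w=grab('wrist'); g=grab('scene'); t=grab('top'); s=arm.get_state(); print(s['eef_pos'],s['time'])
print(blobs(w,(0,70,60),(10,255,255),(100,100,400,230),3)[1])
k,b=blobs(g,(20,100,60),(35,255,255),(130,140,185,215),5); print(b)
print('topview head',[(c,b,ray(t,*c,.1645)) for c,b in blobs(t,(20,120,90),(35,255,255),(335,235,385,290),5)[1]])
cv2.imwrite('pics/w6.png',np.hstack([cv2.resize(w['color'][100:260,130:330],(500,400)),cv2.resize(g['color'][140:220,140:200],(300,400),interpolation=cv2.INTER_CUBIC)])[:,:,::-1])
```

```text
[0.51067893 0.20999186 0.25330827] 21.525
[([186.4, 147.2], [185, 133, 4, 29, 70]), ([253.0, 180.4], [241, 145, 24, 58, 884]), ([189.8, 204.9], [189, 192, 3, 26, 53]), ([253.0, 204.8], [252, 203, 3, 4, 10])]
[([156.1, 168.8], [150, 162, 13, 15, 162]), ([168.0, 190.0], [166, 187, 5, 7, 11]), ([153.5, 193.9], [152, 190, 5, 8, 13])]
topview head [([365.2, 262.2], [351, 253, 25, 19, 216], array([ 0.52906626, -0.17548966,  0.1645    ]))]
```

View pics/w6.png

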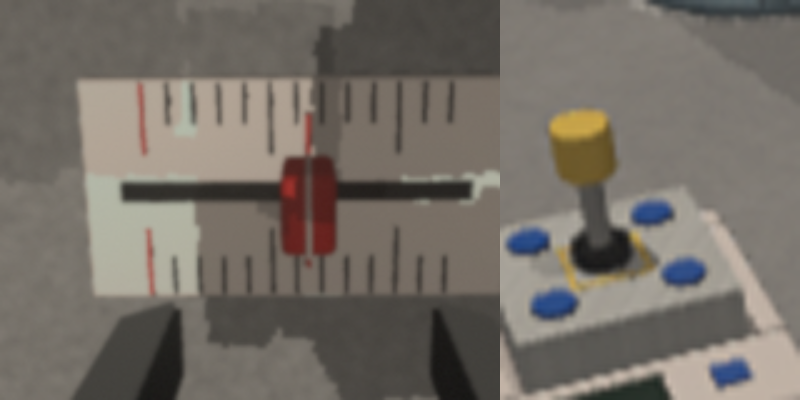

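The left half shows the cursor's pointer at crop x≈309, between the 60 tick (295) and the 70 tick (321), so it reads about 65 mm. The right half shows the rod upright with the collar flush on the block. The exposed length is 63–65 mm by pixels and 64 mm by TCP height. Nothing touches the arm, so I'm handing in.

```bash
python3 -c "
from workcell import arm
print(arm.finish_job())"
```

```text
the job is handed in; nothing more can be done
None
```

The depth rod is seated and standing released in the well with about 64 mm exposed, the cursor is set to about 65 mm, and the job is handed in; no verdict was returned.

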